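# Index a vial carrier through the reading hood

### The arm

A 6-joint arm with a two-finger parallel gripper is mounted at the origin on the work surface. World frame = base frame: x ahead of the robot, y to its left, z up, the work surface at z = 0. Lengths are in m, angles in rad, forces in N, time in s.
With the tool pointing down it reaches from about 0.35 to 0.775 m from the base axis. Payload 7.3 kg.
Tool frame: the origin (TCP) lies between the finger pads; the fingertips stand 14 mm ahead of it and the grasp point (between the pads) lies 5 mm behind it; z points along the fingers, y is the direction in which the jaws open and shut (so a half turn about z gives the same grasp; the last joint's range is limited). The gripper opens to 92 mm and grips with 3 to 60 N. Pads are 19 mm wide; open, the fingers measure 130 mm over their backs; the gripper's body (75 mm by 190 mm) begins 47 mm behind the grasp point.
Start: joints at [-1.294, 0.342, 1.524, -0, 1.275, -0.146], TCP at [0.215, -0.479, 0.241] pointing down, gripper open.
Joint ranges: [-2.53, 2.53], [-0.77, 2.02], [0.04, 2.7], [-1, 4.14], [0.28, 2.66], [-3.11, 3.11]. Speed limits (rad/s): [2.57, 2.57, 3.14, 3.14, 3.14, 3.14].

### API

Orientations are given as [roll, pitch, yaw] about the fixed x, y, z axes, in that order (R = Rz(yaw) Ry(pitch) Rx(roll)).
In Python, from cell import robot gives the robot as it stands.
- The arm moves only by the shell command python3 -m creep 'ROWS' [FORCE]. ROWS is JSON, a list that holds one entry, the list of rows, each a list of 7 numbers: the shift along the tool's x, y, z in cm, then the turn, a rotation vector about the tool's x, y, z in degrees, then the gripper command: -1 is shut, 1 is fully open, values between are in proportion. In form: [[[tx, ty, tz, wx, wy, wz, gripper], ...]]. A call has 1 to 8 rows; each row is the pose to reach, as a shift and turn from the pose measured when the call began, along the tool's axes at that moment; what a row does not reach only later rows make up. A row lasts 1/10 s, in which the tool goes at most 50 mm and 8.59 degrees, less where a joint would pass 70% of its speed; a pose out of reach is approached as far as the arm can. A call with a gripper value outside its range is refused whole. The fingers move at their own pace and stop on an object; FORCE is the grip in N (left out, the last holds). Time passes only in rows, so rows that repeat a pose let the fingers close. It gives the time, the measured TCP pose, the force and the opening at its end, in the units of the state.
- robot.observe(): the state, without advancing time (a new reading comes with each control period).
- robot.read_camera(name): name is "scene" or "top"; returns the picture (384x512x3 uint8, red, green, blue); there is no depth.
- robot.camera_params(name): a dict with "camera_matrix" (3x3 intrinsics, pixels), "k1" (the pictures are not rectified: a ray, as slopes to the right and down, at radius r is drawn at 1 + k1 r^2 times it, then the intrinsics apply), "R" (3x3) and "t" (3): a world point X has camera coordinates R X + t. Camera axes: x right, y down, z forward; pixel columns grow to the right and rows downward; lengths in m; the calibration is good to about 2 mm. A picture is of the moment at which its call begins. camera_params takes no time and is no camera call.
- robot.hand_in(): hands the job in, once; it reports no verdict.
Trained networks look in the newest picture that a camera, given by its name, has taken for a name from the list of things; names that differ only in an ending like _2 or _b are one class to them, and where a whole thing is asked for, a point or a joint stands for the part that bears it (a point fixed in the world has none). Each returns a list of dicts, best first, with "score" (0 to 1); they miss things now and then, are a little off and sometimes report something else, mostly with a low value. They report only what shows in the picture. A call takes as long as a camera call.
- robot.look_for(camera, label): "centre" ([x, y, z] in m, in the coordinates of the camera as it stood for that picture, good to about 4 mm: the middle of the surface that is visible of it).
- robot.masks_of(camera, label): "mask" (384x512 bool, what is visible of it).
The state is a dict: "time": time; "qpos": joint angles; "qvel": joint speeds; "joint_efforts": joint torques, N m; "tool_pos": TCP position; "tool_rot": TCP orientation; "contact_force": force on the tool from outside, world axes, zero at the start; "torque": the same for the moment, N m; "opening": finger opening in m.
Only numpy, scipy, OpenCV 4.12 (cv2) and the standard library are available. Lean on these libraries where they do the work, as an engineer would, in place of code of your own. Each camera call takes 0.05 s, during which the arm holds its last target.

### The job

Slide the vial carrier along its rail, through the reading hood, to the next station: stop where the spring index pin on the far side of the hood has been pushed in by the carrier and then clicks fully out again into the carrier's notch. The fin on the carrier's tail will not go through the hood in your grip, so let go of it and take the carrier again by the cross bar on the other side. Leave the bottles and other things standing around the rail where they are, and let go of the carrier at the end.

Things in the scene. Friction and masses are not known exactly. Their poses are not given: they have to be found in the camera images.
- rail: fixed aluminium slide on the bench, 80 mm wide, 720 mm long. Origin: centre of its underside, on the bench, in the middle of its length, directly under the hood. Its y axis runs along the slide in the direction of travel, its x axis across it, away from the robot.
- hood (a point): reading hood fixed over the rail's middle: a tunnel with clear sides, 120 mm long (y from -60 to +60 mm), 150 mm wide at its feet. Opening 100 mm high, white roof top at 106 mm above the bench, a grey head on it (80 x 80 mm) up to 157 mm. The carrier passes through; a gripper does not. This point: centre of the roof's top. Rail-aligned axes.
- carrier (a joint): position (m) of the vial carrier's middle along the rail's y, 0 = under the hood's centre; stops at -0.185 and +0.205; starts at -0.165 to -0.105. Captive aluminium plate, 320 mm long, 70 mm wide, top 42 mm above the bench, five amber vials on its middle 170 mm (tops at 89 mm). Stays where it is left, rubs with about 1 N; about 10 N more to drive the pin in. 0.6 kg or so.
- push_fin (a point): on the carrier's tail (-y) end, 135 mm from its middle: upright steel fin, 40 mm long along the rail, 10 mm thick across it, from 42 to 87 mm above the bench. This point: middle of its top edge, 87 mm up. Rail-aligned axes. It starts on the hood's -y side and would be inside the hood when the carrier is home, so it cannot be held to the end.
- pull_bar (a point): on the carrier's leading (+y) end, 135 mm from its middle: upright steel cross bar, 40 mm long across the rail, 10 mm thick along it, from 42 to 87 mm above the bench. This point: middle of its top edge, 87 mm up. Rail-aligned axes. It starts inside the hood and can be taken only once it is out on the +y side.
- index_pin (a joint): how far (m) the spring pin is pressed: 0 = out, 0.006 = riding on the carrier's edge; 5 N when out, 8 N when in. It sits in a dark steel block 40 x 36 x 53 mm clamped on the rail's far (+x) side, 130 to 180 mm from the hood's centre in +y: where is not reported and differs each time. The black ball on the pin's tail moves out to +x as the pin is pressed.
- notch (a point): the one V notch, 18 mm wide, in the +x edge of the carrier's plate at its middle, 36 mm above the bench. A ramp on the plate's front, 138 to 146 mm ahead of it, presses the pin in; it rides on the edge until the notch comes level, then springs out and draws a released carrier home from about 5 mm off. About 10 N overruns it; it can be brought back.
- bottle_a: bystander: amber glass reagent bottle, 60 mm diameter, 125 mm tall, beside the hood on its robot side; origin at the centre of its underside
- bottle_b: bystander: amber glass reagent bottle, 60 mm diameter, 125 mm tall, beside the hood on its far side; origin at the centre of its underside
- bottle_c: bystander: smaller amber glass bottle, 44 mm diameter, 95 mm tall, on the robot side of the rail's +y half; origin at the centre of its underside
- beaker: bystander: glass beaker, 66 mm diameter, 85 mm tall, beyond the rail's -y half; origin at the centre of its underside
- mortar: bystander: white porcelain bowl, 90 mm diameter, 50 mm tall, beyond the rail; origin at the centre of its underside
- clamp_ring: bystander: steel ring 64 mm outside, 12 mm high, lying on the robot side of the rail's -y half; origin at the centre of its underside

How it is judged:
By the outcome, as a careful person would: the job done as asked, in the order asked, and still so for the second after the job is handed in, with the robot touching nothing.
It also fails if it takes over 64 s, if anything falls off the work surface, if the arm or the gripper's body presses on something with over 40 N, if the wrist force passes 120 N, or if a joint passes its speed limit or range.

## Working session

There is one attempt and no reset: what is moved stays moved. The work goes in short steps, Python scripts to look and compute and a shell command to move; the robot and the scene stay as the last step left them, time stands still between calls to the robot, and variables do not carry over. Pictures are saved under pics/ and viewed, and the job is handed in when it is done.

```bash
ls; mkdir -p pics; python3 - <<'E'
from cell import robot
import cv2,numpy as np
for n in ("scene","top"):
    im=robot.read_camera(n); cv2.imwrite(f"pics/{n}0.png",im[:,:,::-1])
    p=robot.camera_params(n); print(n,{k:np.round(v,4).tolist() for k,v in p.items()})
print(robot.observe())
E
```

```text
pics
scene {'camera_matrix': [[435.9459, 0.0, 266.1737], [0.0, 435.9459, 188.8795], [0.0, 0.0, 1.0]], 'k1': -0.1079, 'R': [[-0.1305, 0.9914, 0.0047], [0.6403, 0.0879, -0.7631], [-0.7569, -0.0966, -0.6463]], 't': [0.1008, -0.2975, 1.4845]}
top {'camera_matrix': [[415.5995, 0.0, 258.9277], [0.0, 415.5995, 191.2503], [0.0, 0.0, 1.0]], 'k1': -0.0754, 'R': [[-0.1172, -0.9931, 0.0055], [-0.9669, 0.1129, -0.2286], [0.2264, -0.0321, -0.9735]], 't': [0.0251, 0.5741, 0.8273]}
{'time': 0.1, 'qpos': array([-1.29400630e+00,  3.42686765e-01,  1.52493148e+00, -1.34500784e-05,
        1.27543101e+00, -1.46003538e-01]), 'qvel': array([-0.00153343, -0.00127548, -0.00341174, -0.00094023, -0.00138961,
        0.00051678]), 'joint_efforts': array([ 1.65676120e-03, -4.32006490e+01, -2.44692779e+01,  7.19185523e-02,
        5.25902468e-02, -6.14501892e-05]), 'tool_pos': array([ 0.21532862, -0.47841679,  0.24009347]), 'tool_rot': array([-3.14014968e+00, -1.99189428e-04,  4.22797344e-01]), 'contact_force': array([ 0.24384955,  0.86093599, -1.07254246]), 'torque': array([-0.05507956, -0.00512806,  0.03366362]), 'opening': 0.09235466978669667}
```

View pics/scene0.png

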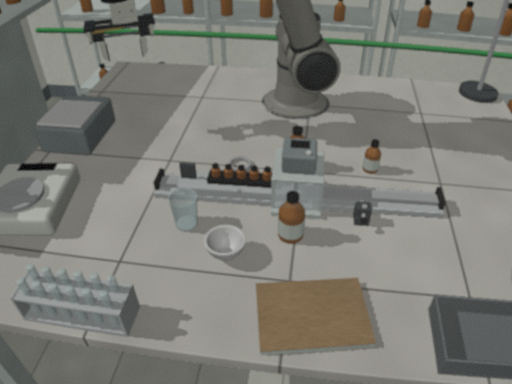

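View pics/top0.png

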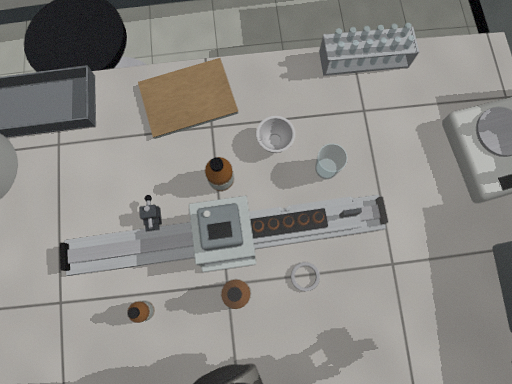

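The scene camera looks back at the robot: fin near (187,170), hood (299,170) and pin block (362,213). In the top view, +y is left: fin (350,211), hood (222,232), pin block (150,213), rail from (66,256) to (381,210).

```bash
cat > h.py <<'E'
from cell import robot
import numpy as np,cv2
def P(n):
    p=robot.camera_params(n); return [np.array(p[k]) for k in("camera_matrix","R","t")]+[p["k1"]]
def proj(n,X):
    K,R,t,k=P(n); c=np.atleast_2d(X)@R.T+t; s=c[:,:2]/c[:,2:]; s=s*(1+k*(s**2).sum(1,keepdims=True))
    return s*[K[0,0],K[1,1]]+K[:2,2]
def toworld(n,c):
    K,R,t,k=P(n); return R.T@(np.array(c)-t)
def back(n,uv,z):
    K,R,t,k=P(n); d=(np.array(uv,float)-K[:2,2])/[K[0,0],K[1,1]]; s=d.copy()
    for _ in range(30): s=d/(1+k*(s@s))
    r=R.T@np.array([s[0],s[1],1]); o=-R.T@t; return o+r*(z-o[2])/r[2]
E
python3 - <<'E'
from h import *
for cam in("scene","top"):
    robot.read_camera(cam)
    for l in("rail","hood","carrier","push_fin","pull_bar","index_pin","notch","bottle_a","bottle_c","beaker","mortar","clamp_ring"):
        for r in robot.look_for(cam,l)[:3]:
            w=toworld(cam,r["centre"]); print(cam,l,round(r["score"],2),w.round(4),proj(cam,w)[0].round(0))
print(robot.observe()["time"])
E
```

```text
scene rail 0.88 [0.5219 0.0303 0.0413] [292. 192.]
scene hood 0.75 [0.515  0.0311 0.0393] [293. 191.]
scene carrier 0.61 [ 0.5155 -0.1283  0.0568] [228. 180.]
scene carrier 0.54 [0.5222 0.0303 0.0439] [292. 191.]
scene push_fin 0.96 [ 0.5137 -0.1326  0.0544] [227. 180.]
scene pull_bar 0.79 [ 0.5077 -0.1311  0.0582] [228. 177.]
scene index_pin 0.69 [0.5244 0.0345 0.0417] [294. 193.]
scene index_pin 0.43 [0.3665 0.2327 0.0533] [373. 158.]
scene bottle_a 0.92 [0.366  0.2339 0.0538] [373. 157.]
scene bottle_a 0.87 [0.6486 0.038  0.0724] [291. 219.]
scene bottle_c 0.92 [0.366  0.2339 0.0538] [373. 157.]
scene bottle_c 0.87 [0.6486 0.038  0.0724] [291. 219.]
scene beaker 0.74 [ 0.6417 -0.21    0.0616] [182. 210.]
scene mortar 0.98 [ 0.6911 -0.1033  0.041 ] [224. 237.]
scene clamp_ring 0.43 [ 0.3718 -0.1268  0.0152] [240. 159.]
scene clamp_ring 0.21 [ 0.5121 -0.1325  0.0549] [227. 180.]
top rail 0.81 [0.4898 0.0356 0.0403] [228. 235.]
top hood 0.7 [0.4923 0.0342 0.0411] [228. 234.]
top carrier 0.85 [ 0.5023 -0.1333  0.0406] [304. 221.]
top push_fin 0.7 [ 0.5004 -0.134   0.0411] [305. 221.]
top pull_bar 0.87 [ 0.5024 -0.1254  0.0446] [301. 221.]
top index_pin 0.26 [0.6155 0.0353 0.0861] [220. 174.]
top notch 0.7 [ 0.499  -0.1332  0.0402] [304. 222.]
top bottle_a 0.96 [0.3641 0.0268 0.0907] [237. 294.]
top bottle_a 0.9 [0.3541 0.226  0.0694] [140. 310.]
top bottle_a 0.7 [0.615  0.0386 0.0863] [219. 174.]
top bottle_c 0.96 [0.3641 0.0268 0.0907] [237. 294.]
top bottle_c 0.9 [0.3541 0.226  0.0694] [140. 310.]
top bottle_c 0.7 [0.615  0.0386 0.0863] [219. 174.]
top beaker 0.78 [ 0.6356 -0.2156  0.0407] [332. 159.]
top mortar 0.72 [ 0.7138 -0.0955  0.0296] [275. 134.]
top clamp_ring 0.76 [ 0.3802 -0.1205  0.0073] [304. 278.]
top clamp_ring 0.36 [0.4865 0.0345 0.0406] [228. 237.]
1.4
```

```bash
python3 - <<'E'
import cv2
t=cv2.imread("pics/top0.png")
cv2.imwrite("pics/t_a.png",cv2.resize(t[180:290,225:400],None,fx=4.5,fy=4.5,interpolation=2))
cv2.imwrite("pics/t_b.png",cv2.resize(t[180:330,50:260],None,fx=3.8,fy=3.8,interpolation=2))
E
```

```text
(no output)
```

View pics/t_a.png

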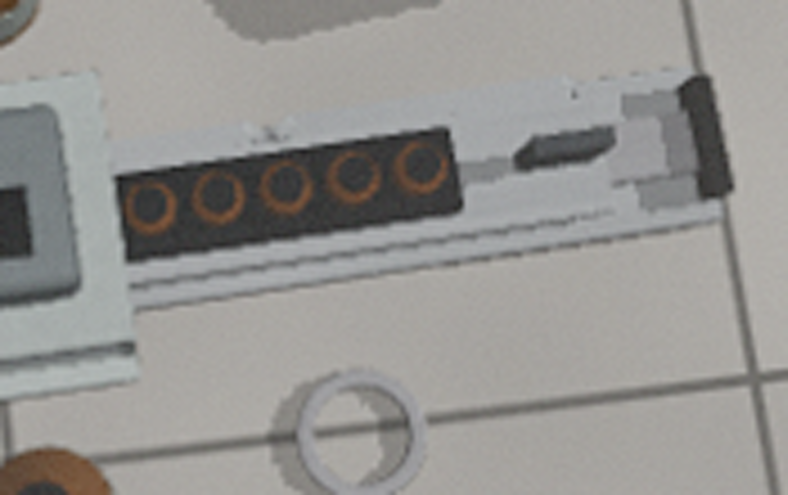

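View pics/t_b.png

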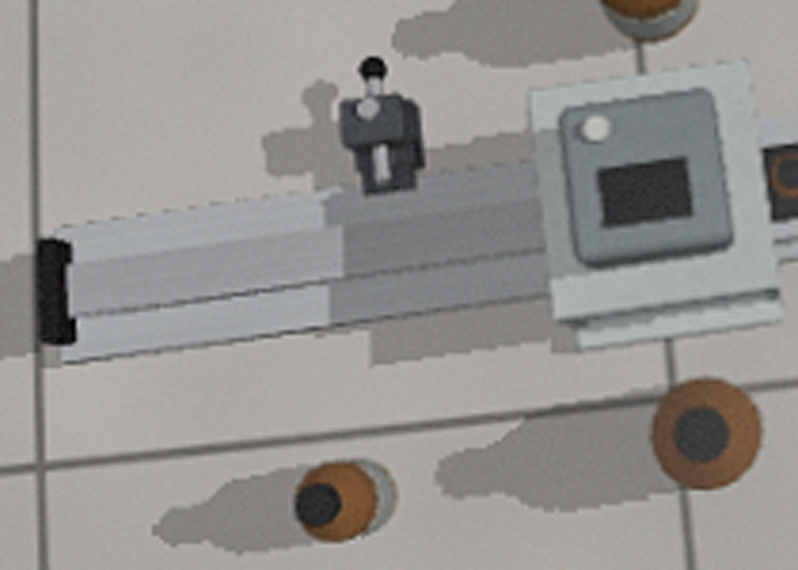

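```bash
python3 - <<'E'
import cv2
t=cv2.imread("pics/scene0.png")
cv2.imwrite("pics/s_a.png",cv2.resize(t[150:210,150:310],None,fx=5,fy=5,interpolation=2))
cv2.imwrite("pics/s_b.png",cv2.resize(t[130:245,260:450],None,fx=4.2,fy=4.2,interpolation=2))
E
```

```text
(no output)
```

View pics/s_a.png

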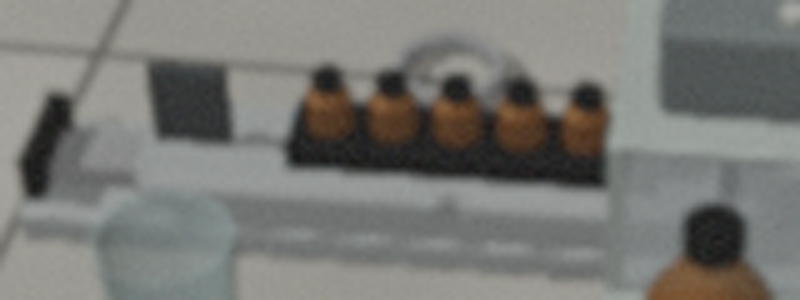

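View pics/s_b.png

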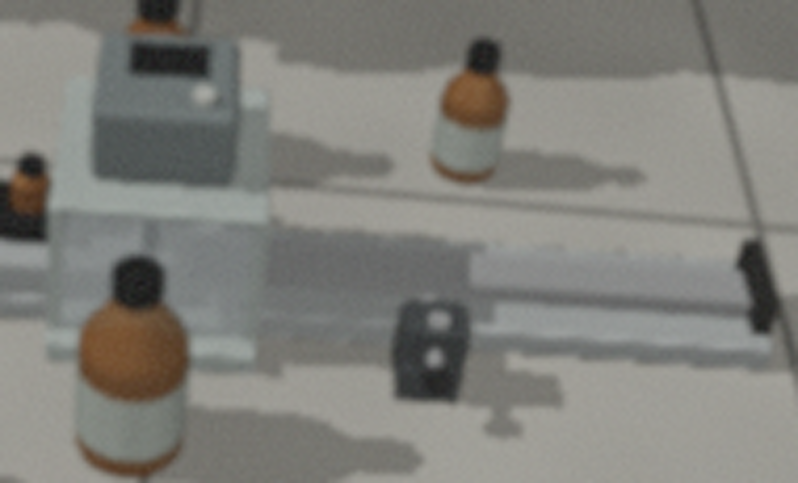

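```bash
cat > fit.py <<'E'
from h import *
from scipy.optimize import least_squares
tb=lambda u,v:(50+u/3.8,180+v/3.8); ta=lambda u,v:(225+u/4.5,180+v/4.5)
sa=lambda u,v:(150+u/5,150+v/5); sb=lambda u,v:(260+u/4.2,130+v/4.2)
W='w';S='s'
obs=[("top",tb(530,92),(1,.06,.106)),("top",tb(748,62),(1,-.06,.106)),("top",tb(553,318),(-1,.06,.106)),("top",tb(780,290),(-1,-.06,.106)),
("top",tb(560,103),(.04,.04,.157)),("top",tb(718,86),(.04,-.04,.157)),("top",tb(735,245),(-.04,-.04,.157)),("top",tb(577,268),(-.04,.04,.157)),
("scene",sb(66,78),(-1,-.06,.106)),("scene",sb(268,92),(-1,.06,.106)),
("scene",sb(103,35),(-.04,-.04,.157)),("scene",sb(240,42),(-.04,.04,.157)),("scene",sb(97,115),(.04,-.04,.157)),("scene",sb(238,125),(.04,.04,.157)),
("scene",sa(157,137),(.005,'s-.155',.042)),("scene",sa(230,140),(.005,'s-.115',.042)),("scene",sa(150,66),(.005,'s-.155',.087)),("scene",sa(228,70),(.005,'s-.115',.087)),
("top",ta(268,130),(.035,'s+0',.042)),("scene",sa(447,200),(.035,'s+0',.040))]
def world(p,r):
    x0,y0,a,w,s=p; x,y,z=r
    if abs(x)==1: x=x*w
    if isinstance(y,str): y=s+float(y[1:])
    return [x0+np.cos(a)*x-np.sin(a)*y, y0+np.sin(a)*x+np.cos(a)*y, z]
def res(p): return np.concatenate([proj(c,world(p,r))[0]-uv for c,uv,r in obs])
def run():
    return least_squares(res,[.5,.04,-.1,.07,-.13],loss="soft_l1")
E
python3 - <<'E'
from fit import *
f=run(); print(f.x.round(4),np.degrees(f.x[2])); r=res(f.x).reshape(-1,2)
for o,e in zip(obs,r): print(o[0],o[2],e.round(1))
p=f.x; np.save("p.npy",p)
def draw(cam,im,sc,off,segs):
    for a,b in segs:
        q=(proj(cam,[world(p,a),world(p,b)])-off)*sc
        cv2.line(im,*[tuple(int(v) for v in x) for x in q],(0,0,255),1)
def box(x0,x1,y0,y1,z0,z1):
    import itertools
    c=[(x,y,z) for x in(x0,x1) for y in (y0,y1) for z in (z0,z1)]
    return [(a,b) for a in c for b in c if sum(i!=j for i,j in zip(a,b))==1 and a<b]
s=p[4]
segs=box(-.04,.04,-.36,.36,0,.02)+box(-.035,.035,s-.16,s+.16,.036,.042)+box(-.005,.005,s-.155,s-.115,.042,.087)+box(-p[3],p[3],-.06,.06,.1,.106)+box(-.04,.04,-.04,.04,.106,.157)
for cam,n,sl,sc in(("top","ta",(180,290,225,400),4.5),("top","tb",(180,330,50,260),3.8),("scene","sa",(150,210,150,310),5),("scene","sb",(130,245,260,450),4.2)):
    im=cv2.imread(f"pics/{cam}0.png"); im=cv2.resize(im[sl[0]:sl[1],sl[2]:sl[3]],None,fx=sc,fy=sc,interpolation=2)
    draw(cam,im,sc,np.array([sl[2],sl[0]]),segs); cv2.imwrite(f"pics/ov_{n}.png",im)
a=cv2.imread("pics/ov_ta.png");b=cv2.imread("pics/ov_sa.png")
c=np.zeros((a.shape[0]+b.shape[0],800,3),np.uint8);c[:a.shape[0],:a.shape[1]]=a;c[a.shape[0]:,:b.shape[1]]=b
c=cv2.resize(c,None,fx=.7,fy=.7);print(c.shape);cv2.imwrite("pics/ov1.png",c)
E
```

```text
[ 0.4942  0.0418  0.0156  0.0608 -0.1386] 0.893191495396943
top (1, 0.06, 0.106) [ 0.2 -0.4]
top (1, -0.06, 0.106) [ 1.1 -0. ]
top (-1, 0.06, 0.106) [ 0.1 -0.1]
top (-1, -0.06, 0.106) [ 0.5 -0.7]
top (0.04, 0.04, 0.157) [-0.4  0.7]
top (0.04, -0.04, 0.157) [-0.5 -0.2]
top (-0.04, -0.04, 0.157) [ 0.3 -0.6]
top (-0.04, 0.04, 0.157) [-0.6 -1.1]
scene (-1, -0.06, 0.106) [ 0.7 -0.4]
scene (-1, 0.06, 0.106) [ 0.7 -0.3]
scene (-0.04, -0.04, 0.157) [-0.2 -2.2]
scene (-0.04, 0.04, 0.157) [ 0.8 -1.5]
scene (0.04, -0.04, 0.157) [-1.7 -1.7]
scene (0.04, 0.04, 0.157) [ 0.4 -1.5]
scene (0.005, 's-.155', 0.042) [0.2 0. ]
scene (0.005, 's-.115', 0.042) [1.  0.6]
scene (0.005, 's-.155', 0.087) [-0.5  0. ]
scene (0.005, 's-.115', 0.087) [-0.4  0.4]
top (0.035, 's+0', 0.042) [1.1 0.6]
scene (0.035, 's+0', 0.04) [0.7 0.4]
(556, 560, 3)
```

View pics/ov_ta.png

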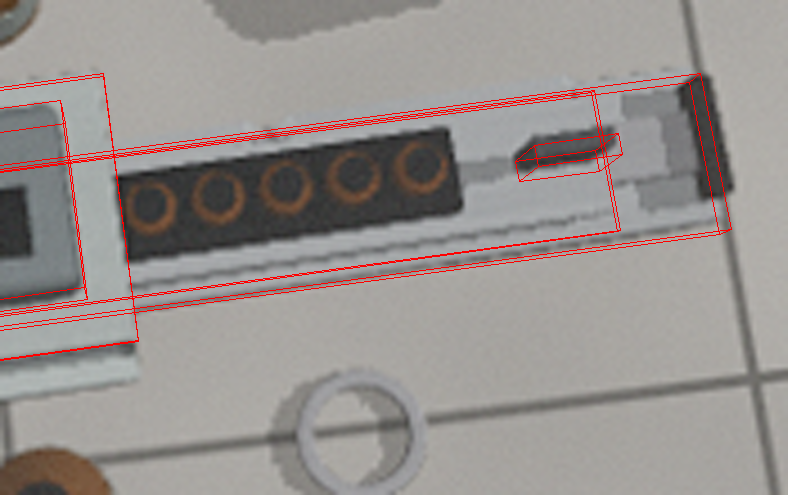

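View pics/ov_sa.png

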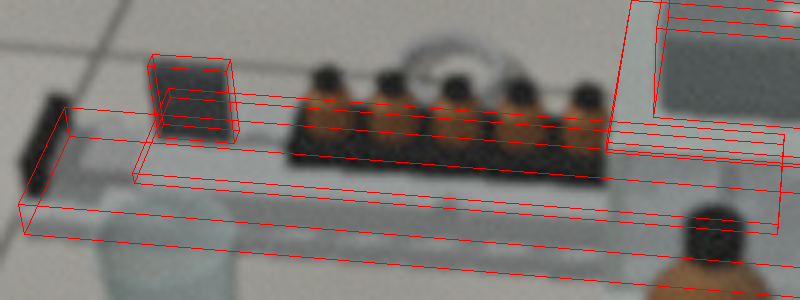

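View pics/ov_tb.png

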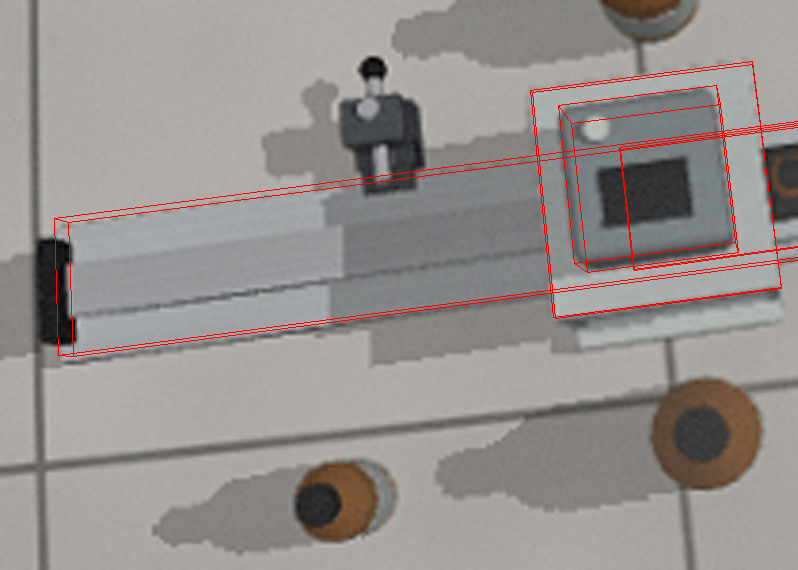

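```bash
cat > fit2.py <<'E'
from fit import *
extra=[("top",ta(613,128),(.005,'s-.155',.087)),("top",ta(530,146),(.005,'s-.115',.087)),("top",ta(516,168),(-.005,'s-.115',.042)),("top",ta(614,148),(-.005,'s-.155',.087))]
line=[(ta(180,302),-.11),(ta(400,270),-.2),(ta(650,235),-.32),(tb(150,351),.3),(tb(320,329),.2),(tb(480,307),.1)]
def res2(q):
    p=q[:5]; off={"top":q[5:7],"scene":q[7:9]}
    r=[proj(c,world(p,r))[0]+off[c]-uv for c,uv,r in obs+extra]
    r=[a*(1 if o[0]=="top" else 1) for a,o in zip(r,obs+extra)]
    for uv,y in line:
        a,b=proj("top",[world(p,(-.04,y-.02,0)),world(p,(-.04,y+.02,0))])+off["top"]; d=(b-a)/np.linalg.norm(b-a); e=np.array(uv)-a
        r.append([d[0]*e[1]-d[1]*e[0],0])
    return np.concatenate(r+[q[5:9]/1.])
E
python3 - <<'E'
from fit2 import *
f=least_squares(res2,[.5,.04,-.1,.07,-.13,0,0,0,0],loss="soft_l1"); print(f.x.round(4))
for o,e in zip(obs+extra+line,res2(f.x)[:-4].reshape(-1,2)): print(o[0],o[-1],e.round(1))
np.save("p.npy",f.x); p=f.x[:5]; s=p[4]
print("fin top",world(p,(0,s-.135,.087)),"bar",world(p,(0,s+.135,.087)))
# pin block in top: pin rod / ball
for n,uv,z in(("ball",tb(372,68),.036),("rod base",tb(382,165),.05),("blk top L",tb(341,115),.053),("blk top R",tb(403,108),.053),("ball_s",None,0)):
    if uv is None: continue
    w=back("top",np.array(uv)-f.x[5:7],z); a=p[2]; d=w[:2]-p[:2]; print(n,w.round(4),"rail",(np.array([[np.cos(a),np.sin(a)],[-np.sin(a),np.cos(a)]])@d).round(4))
E
```

```text
Traceback (most recent call last):
  File "fit2.py", line 6, in res2
    r=[proj(c,world(p,r))[0]+off[c]-uv for c,uv,r in obs+extra]
       ~~~~^^^^^^^^^^^^^^
  File "h.py", line 6, in proj
    K,R,t,k=P(n); c=np.atleast_2d(X)@R.T+t; s=c[:,:2]/c[:,2:]; s=s*(1+k*(s**2).sum(1,keepdims=True))
            ~^^^
  File "h.py", line 4, in P
    p=robot.camera_params(n); return [np.array(p[k]) for k in("camera_matrix","R","t")]+[p["k1"]]
ValueError: time passes only in moves, steps and waits
```

```bash
sed -i 's/^def P(n):/import functools\n@functools.lru_cache(None)\ndef P(n):/' h.py
python3 - <<'E'
from fit2 import *
f=least_squares(res2,[.5,.04,-.1,.07,-.13,0,0,0,0],loss="soft_l1"); print(f.x.round(4))
for o,e in zip(obs+extra+line,res2(f.x)[:-4].reshape(-1,2)): print(o[0],o[-1],e.round(1))
np.save("p.npy",f.x); p=f.x[:5]; s=p[4]
print("fin top",world(p,(0,s-.135,.087)),"bar",world(p,(0,s+.135,.087)))
for n,uv,z in(("ball",tb(372,68),.036),("rod base",tb(382,165),.05),("blk top L",tb(341,115),.053),("blk top R",tb(403,108),.053)):
    w=back("top",np.array(uv)-f.x[5:7],z); a=p[2]; d=w[:2]-p[:2]; print(n,w.round(4),"rail",(np.array([[np.cos(a),np.sin(a)],[-np.sin(a),np.cos(a)]])@d).round(4))
print(robot.observe()["time"])
E
```

```text
[ 0.494   0.0418  0.0242  0.0608 -0.1375 -0.2894 -0.191  -0.2643  0.2381]
top (1, 0.06, 0.106) [-0.3 -0.2]
top (1, -0.06, 0.106) [ 0.6 -0.3]
top (-1, 0.06, 0.106) [0.2 0.1]
top (-1, -0.06, 0.106) [ 0.5 -1.1]
top (0.04, 0.04, 0.157) [-0.8  0.8]
top (0.04, -0.04, 0.157) [-0.9 -0.5]
top (-0.04, -0.04, 0.157) [ 0.2 -0.9]
top (-0.04, 0.04, 0.157) [-0.7 -1. ]
scene (-1, -0.06, 0.106) [ 0.2 -0.2]
scene (-1, 0.06, 0.106) [ 0.2 -0.3]
scene (-0.04, -0.04, 0.157) [-0.6 -2. ]
scene (-0.04, 0.04, 0.157) [ 0.3 -1.4]
scene (0.04, -0.04, 0.157) [-1.9 -1.4]
scene (0.04, 0.04, 0.157) [ 0.3 -1.4]
scene (0.005, 's-.155', 0.042) [0.2 0.9]
scene (0.005, 's-.115', 0.042) [1.  1.4]
scene (0.005, 's-.155', 0.087) [-0.6  0.8]
scene (0.005, 's-.115', 0.087) [-0.4  1.1]
top (0.035, 's+0', 0.042) [0.2 0. ]
scene (0.035, 's+0', 0.04) [0.9 1. ]
top (0.005, 's-.155', 0.087) [0.2 0.1]
top (0.005, 's-.115', 0.087) [ 0.  -1.2]
top (-0.005, 's-.115', 0.042) [-0.2  2.1]
top (-0.005, 's-.155', 0.087) [0.9 0.3]
(265.0, 247.11111111111111) -0.11 [1.1 0. ]
(313.8888888888889, 240.0) -0.2 [1.1 0. ]
(369.44444444444446, 232.22222222222223) -0.32 [0.8 0. ]
(89.47368421052632, 272.36842105263156) 0.3 [0.1 0. ]
(134.21052631578948, 266.57894736842104) 0.2 [-0.1  0. ]
(176.31578947368422, 260.7894736842105) 0.1 [-0.1  0. ]
fin top [np.float64(0.5005872210782005), np.float64(-0.23063618915132186), 0.087] bar [np.float64(0.4940527978378969), np.float64(0.039284727624159965), 0.087]
ball [0.5933 0.2037 0.036 ] rail [0.1032 0.1595]
rod base [0.5327 0.1979 0.05  ] rail [0.0425 0.1551]
blk top L [0.5637 0.2189 0.053 ] rail [0.0739 0.1754]
blk top R [0.5636 0.1832 0.053 ] rail [0.0731 0.1397]
1.4
```

```bash
python3 -m creep '[[[5,-1.5,0,0,0,-8,0.3],[9.5,-3,0,0,0,-16.5,0.2],[14,-4.3,0,0,0,-25,0.1],[18.5,-5.6,0,0,0,-33,0.1],[23,-7,0,0,0,-41,0.1],[27.5,-8.3,0,0,0,-49,0.1],[32,-9.6,0,0,0,-57,0.1],[36.2,-10.9,0,0,0,-65,0.1]]]' 20
```

```text
time: 2.2
tool_pos: [0.5023, -0.2292, 0.2409]
tool_rot: [3.141, 0.0, 1.563]
contact_force: [0.5, -0.8, 0.6]
opening: 0.0507
```

```bash
python3 -m creep '[[[-0.1,-0.2,3,0,0,-1.8,0.1],[-0.1,-0.2,6,0,0,-1.8,0.1],[-0.1,-0.2,9,0,0,-1.8,0.1],[-0.1,-0.2,11.5,0,0,-1.8,0.1],[-0.1,-0.2,11.5,0,0,-1.8,0.1]]]'; python3 - <<'E'
from h import *
a=robot.read_camera("top")[:,:,::-1];b=robot.read_camera("scene")[:,:,::-1]
a=cv2.resize(a[160:290,270:400],None,fx=4,fy=4,interpolation=2);b=cv2.resize(b[110:240,130:260],None,fx=4,fy=4,interpolation=2)
cv2.imwrite("pics/c1.png",cv2.resize(np.hstack([a,b]),(800,400)))
E
```

```text
time: 2.7
tool_pos: [0.4985, -0.229, 0.1227]
tool_rot: [-3.136, -0.004, 1.595]
contact_force: [0.1, 0.4, -0.3]
opening: 0.0507
```

View pics/c1.png

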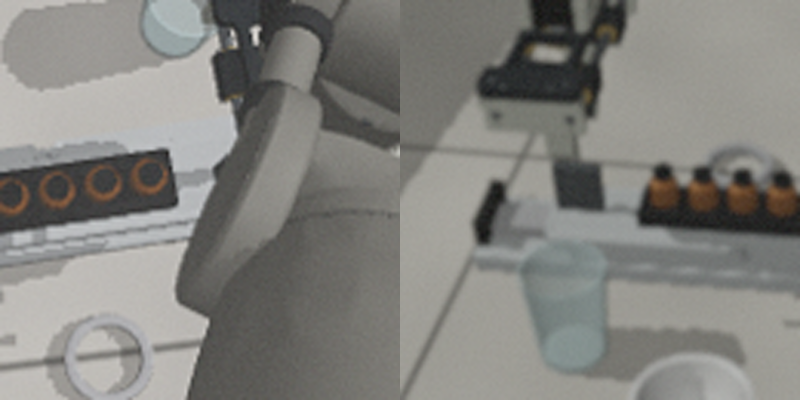

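In the scene half, the near finger stands above the fin (fin at about (580,185), finger at (567,145)). Aligned along the rail, so I descend.

```bash
python3 -m creep '[[[0,0.2,1.5,0,0,0,0.1],[0,0.2,3,0,0,0,0.1],[-0.1,0.2,4.3,0,0,0,0.1],[-0.1,0.2,5.2,0,0,0,0.1],[-0.1,0.2,5.2,0,0,0,0.1]]]'
```

```text
time: 3.3
tool_pos: [0.5023, -0.2313, 0.0738]
tool_rot: [-3.141, -0.0, 1.595]
contact_force: [-0.0, 0.6, 0.6]
opening: 0.0502
```

```bash
python3 -m creep '[[[0,0,0.4,0,0,0,-0.3],[0,0,0.4,0,0,0,-0.6],[0,0,0.4,0,0,0,-0.7],[0,0,0.4,0,0,0,-0.8],[0,0,0.4,0,0,0,-0.85]]]' 10
```

```text
time: 3.8
tool_pos: [0.5024, -0.2313, 0.07]
tool_rot: [-3.141, -0.0, 1.595]
contact_force: [-0.2, 0.2, -0.4]
opening: 0.0153
```

```bash
python3 -m creep '[[[0,0,0,0,0,0,-0.95],[0,0,0,0,0,0,-1],[0,0,0,0,0,0,-1],[0,0,0,0,0,0,-1]]]' 15
```

```text
time: 4.2
tool_pos: [0.5035, -0.2315, 0.0701]
tool_rot: [3.14, 0.001, 1.595]
contact_force: [4.6, 0.3, -3.9]
opening: 0.0102
```

```bash
python3 -m creep '[[[0.4,0.1,0,0,0,0,-1],[1.2,0.1,0,0,0,0,-1],[2.4,0.1,0,0,0,0,-1],[3.6,0.1,0,0,0,0,-1],[4.8,0.1,0,0,0,0,-1],[6,0.1,0,0,0,0,-1],[7,0.1,0,0,0,0,-1],[7.5,0.1,0,0,0,0,-1]]]' 30
```

```text
time: 5.0
tool_pos: [0.5013, -0.155, 0.07]
tool_rot: [-3.141, -0.0, 1.596]
contact_force: [-6.1, -1.2, 1.9]
opening: 0.0099
```

```bash
python3 -m creep '[[[0.8,0,0,0,0,0,-1],[1.6,0,0,0,0,0,-1],[2.4,0,0,0,0,0,-1],[3.2,0,0,0,0,0,-1],[4,0,0,0,0,0,-1],[4.8,0,0,0,0,0,-1],[5.6,0,0,0,0,0,-1],[6,0,0,0,0,0,-1]]]'
```

```text
time: 5.8
tool_pos: [0.4994, -0.0941, 0.07]
tool_rot: [-3.14, -0.0, 1.597]
contact_force: [-5.6, -1.9, 3.6]
opening: 0.0096
```

```bash
python3 - <<'E'
from h import *
a=robot.read_camera("top")[:,:,::-1];b=robot.read_camera("scene")[:,:,::-1]
a=cv2.resize(a[150:290,60:330],(800,415),interpolation=2);cv2.imwrite("pics/d1t.png",a)
b=cv2.resize(b[90:240,180:420],(800,500),interpolation=2);cv2.imwrite("pics/d1s.png",b)
E
```

```text
(no output)
```

View pics/d1t.png

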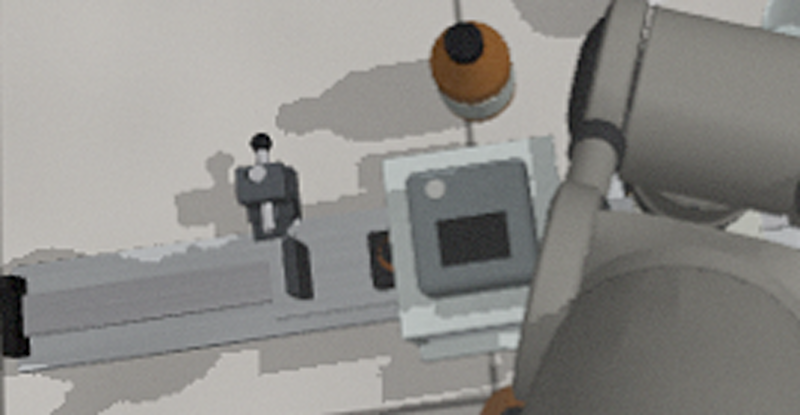

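View pics/d1s.png

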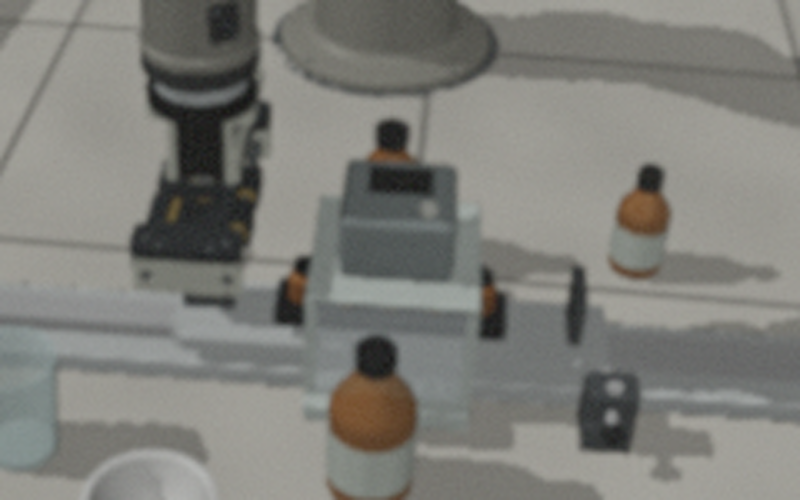

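```bash
python3 -m creep '[[[0.6,-0.1,0,0,0,0,-1],[1.2,-0.1,0,0,0,0,-1],[1.8,-0.1,0,0,0,0,-1],[2.4,-0.1,0,0,0,0,-1],[3,-0.1,0,0,0,0,-1],[3.5,-0.1,0,0,0,0,-1],[3.5,-0.1,0,0,0,0,-1]]]'
```

```text
time: 6.6
tool_pos: [0.4984, -0.061, 0.0705]
tool_rot: [3.141, 0.002, 1.595]
contact_force: [0.2, 0.6, 2.0]
opening: 0.0095
```

```bash
python3 -m creep '[[[0,0,0,0,0,0,-0.6],[0,0,0,0,0,0,-0.2],[0,0,0,0,0,0,0.1],[0,0,-2,0,0,0,0.1],[-0.5,0,-6,0,0,0,0.1],[-1,0,-10.5,0,0,0,0.1],[-1.5,0,-15,0,0,0,0.1],[-1.5,0,-18,0,0,0,0.1]]]'
```

```text
time: 7.4
tool_pos: [0.4993, -0.0758, 0.2538]
tool_rot: [3.137, 0.003, 1.595]
contact_force: [0.0, 0.2, -1.2]
opening: 0.0504
```

```bash
python3 - <<'E'
from h import *
a=robot.read_camera("top")[:,:,::-1];b=robot.read_camera("scene")[:,:,::-1]
cv2.imwrite("pics/e_t.png",a);cv2.imwrite("pics/e_s.png",b)
cv2.imwrite("pics/e1t.png",cv2.resize(a[170:290,60:260],None,fx=4,fy=4,interpolation=2))
cv2.imwrite("pics/e1s.png",cv2.resize(b[140:230,280:440],None,fx=5,fy=5,interpolation=2))
for c in("top","scene"):
    for l in ("pull_bar",):
        for r in robot.look_for(c,l)[:2]: w=toworld(c,r["centre"]);print(c,l,r["score"],w.round(4),proj(c,w)[0].round())
print(robot.observe()["tool_pos"])
E
```

```text
top pull_bar 0.94 [0.4961 0.1524 0.0457] [173. 238.]
scene pull_bar 0.91 [0.5026 0.122  0.049 ] [330. 188.]
[ 0.4986333  -0.07531312  0.25064793]
```

View pics/e1t.png

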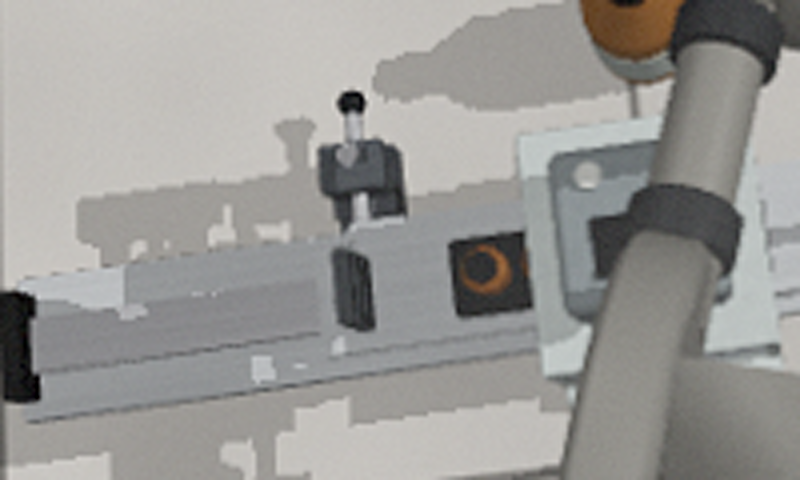

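View pics/e1s.png

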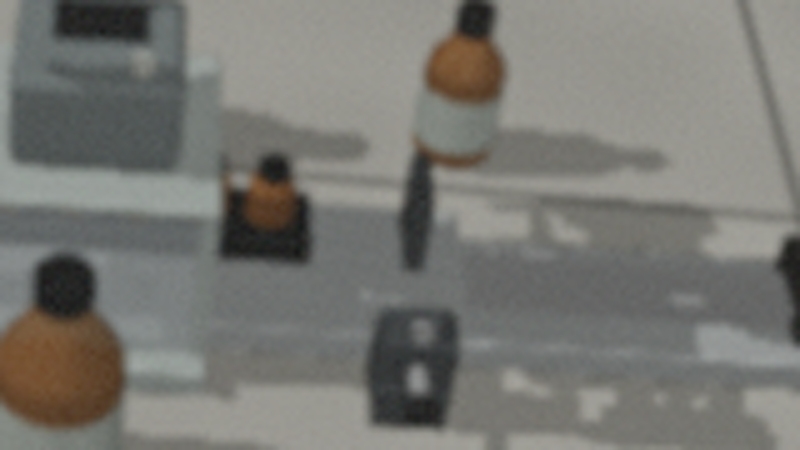

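```bash
python3 - <<'E'
from h import *
q=np.load("p.npy"); a=.028
T=lambda u,v:(60+u/4,170+v/4); S=lambda u,v:(280+u/5,140+v/5)
o=[("top",T(368,258),(.02,-.005,.042)),("top",T(375,330),(-.02,-.005,.042)),("top",T(332,253),(.02,.005,.087)),("top",T(344,328),(-.02,.005,.087)),
("scene",S(402,264),(.02,-.005,.042)),("scene",S(424,268),(.02,.005,.042)),("scene",S(412,153),(-.02,-.005,.087)),("scene",S(432,158),(-.02,.005,.087))]
off={"top":q[5:7],"scene":q[7:9]}
for c,uv,r in o:
    for k in(0,1):
        w=back(c,np.array(uv)-k*off[c],r[2]); R=np.array([[np.cos(a),-np.sin(a)],[np.sin(a),np.cos(a)]]); print(c,r,(w[:2]-R@np.array(r[:2])).round(4),end=' ')
    print()
E
```

```text
top (0.02, -0.005, 0.042) [0.4899 0.2031] top (0.02, -0.005, 0.042) [0.4894 0.2025] 
top (-0.02, -0.005, 0.042) [0.4907 0.203 ] top (-0.02, -0.005, 0.042) [0.4902 0.2024] 
top (0.02, 0.005, 0.087) [0.4879 0.2009] top (0.02, 0.005, 0.087) [0.4874 0.2003] 
top (-0.02, 0.005, 0.087) [0.4887 0.1982] top (-0.02, 0.005, 0.087) [0.4883 0.1976] 
scene (0.02, -0.005, 0.042) [0.4825 0.2006] scene (0.02, -0.005, 0.042) [0.4815 0.2013] 
scene (0.02, 0.005, 0.042) [0.4843 0.2012] scene (0.02, 0.005, 0.042) [0.4833 0.2019] 
scene (-0.02, -0.005, 0.087) [0.4919 0.2012] scene (-0.02, -0.005, 0.087) [0.4909 0.2019] 
scene (-0.02, 0.005, 0.087) [0.4949 0.2007] scene (-0.02, 0.005, 0.087) [0.4938 0.2014]
```

```bash
python3 -m creep '[[[3.5,-0.1,0,0,0,-8,-0.1],[7,-0.1,0,0,0,-16,-0.1],[10.5,-0.1,0,0,0,-24,-0.1],[14,-0.1,0,0,0,-32,-0.1],[17.5,-0.2,0,0,0,-40,-0.1],[21,-0.2,0,0,0,-48,-0.1],[24.5,-0.2,0,0,0,-56,-0.1],[27.8,-0.2,0,0,0,-64,-0.1]]]' 20
```

```text
time: 8.4
tool_pos: [0.4885, 0.2042, 0.2481]
tool_rot: [-3.139, -0.001, 2.719]
contact_force: [0.8, 0.5, 0.3]
opening: 0.0411
```

```bash
python3 -m creep '[[[-0.2,-0.1,2,0,0,-8,-0.1],[-0.2,-0.1,4,0,0,-16,-0.1],[-0.2,-0.1,7,0,0,-24,-0.1],[-0.2,-0.1,10,0,0,-25.8,-0.1],[-0.2,-0.1,12.3,0,0,-25.8,-0.1],[-0.2,-0.1,12.3,0,0,-25.8,-0.1]]]'; python3 - <<'E'
from h import *
a=robot.read_camera("top")[:,:,::-1];b=robot.read_camera("scene")[:,:,::-1]
cv2.imwrite("pics/f1.png",np.vstack([cv2.resize(a[190:270,100:260],(600,300),interpolation=2),cv2.resize(b[150:230,290:450],(600,300),interpolation=2)]))
E
```

```text
time: 9.0
tool_pos: [0.4863, 0.2016, 0.1205]
tool_rot: [-3.137, -0.013, -3.114]
contact_force: [-0.2, 0.3, -0.1]
opening: 0.0415
```

View pics/f1.png

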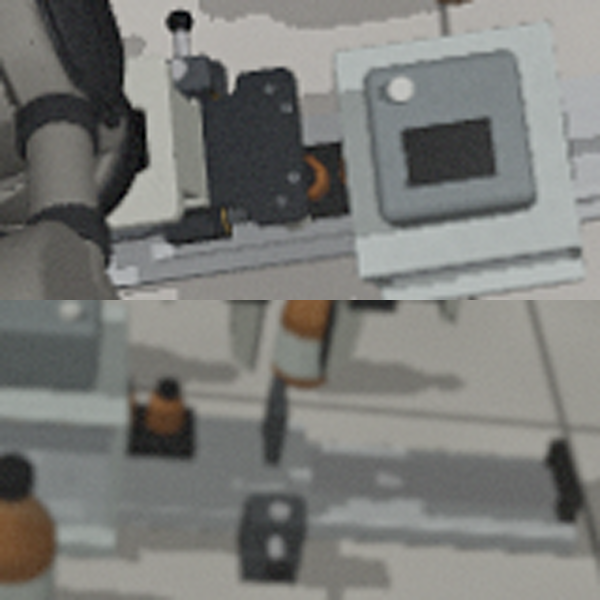

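```bash
python3 - <<'E'
from h import *
for y in(.196,.2016,.207): print(y,((proj("scene",[[.4863,y,.087],[.4863,y,.042]])-[290,150])*3.75).round(0).tolist())
b=robot.read_camera("scene")[:,:,::-1]
cv2.imwrite("pics/f2.png",cv2.resize(b[140:200,320:400],None,fx=9,fy=9,interpolation=2))
E
```

```text
0.196 [[273.0, 91.0], [263.0, 144.0]]
0.2016 [[282.0, 92.0], [271.0, 145.0]]
0.207 [[290.0, 92.0], [280.0, 146.0]]
```

View pics/f2.png

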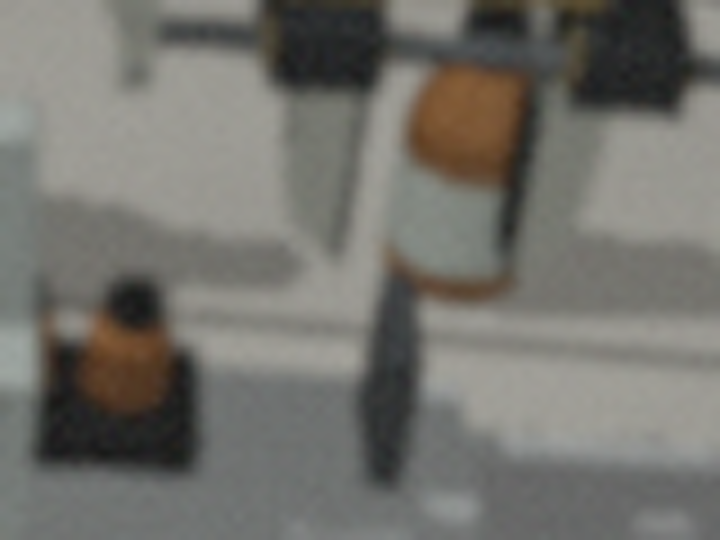

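```bash
python3 -m creep '[[[-0.3,-0.3,0.5,0,0,0,-0.1],[-0.3,-0.3,2,0,0,0,-0.1],[-0.3,-0.3,3.5,0,0,0,-0.1],[-0.3,-0.3,4.6,0,0,0,-0.1],[-0.3,-0.3,5,0,0,0,-0.1],[-0.3,-0.3,5,0,0,0,-0.1]]]' 10
```

```text
time: 9.75
tool_pos: [0.4927, 0.1992, 0.0752]
tool_rot: [-3.139, -0.003, -3.114]
contact_force: [0.1, -0.3, 0.3]
opening: 0.0412
```

```bash
python3 - <<'E'
from h import *
b=robot.read_camera("scene")[:,:,::-1]
cv2.imwrite("pics/f3.png",cv2.resize(b[140:200,320:400],None,fx=9,fy=9,interpolation=2))
E
```

```text
(no output)
```

View pics/f3.png

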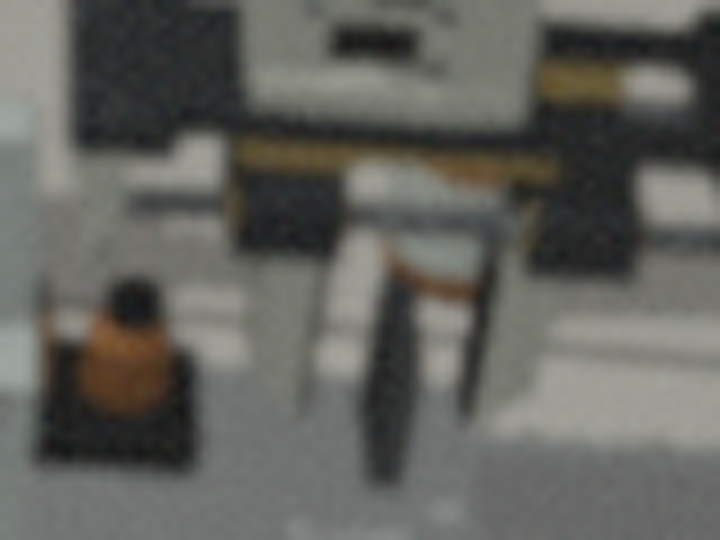

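The bar at about x = 392 px sits midway between the fingers (315 and 475 px). Closing now.

```bash
python3 -m creep '[[[0.2,0,0.4,0,0,0,-0.4],[0.2,0,0.4,0,0,0,-0.6],[0.2,0,0.4,0,0,0,-0.8],[0.2,0,0.4,0,0,0,-1],[0.2,0,0.4,0,0,0,-1],[0.2,0,0.4,0,0,0,-1],[0.2,0,0.4,0,0,0,-1]]]' 20
```

```text
time: 10.5
tool_pos: [0.491, 0.1997, 0.0719]
tool_rot: [-3.14, -0.002, -3.114]
contact_force: [-1.3, 3.6, 1.4]
opening: 0.0098
```

```bash
python3 -m creep '[[[0,0.5,0,0,0,0,-1],[0,1.5,0,0,0,0,-1],[0,2.5,0,0,0,0,-1],[0,3.5,0,0,0,0,-1],[0,4.5,0,0,0,0,-1],[0,5.5,0,0,0,0,-1],[0,6.5,0,0,0,0,-1],[0,7,0,0,0,0,-1]]]' 30
```

```text
time: 11.3
tool_pos: [0.489, 0.2691, 0.0719]
tool_rot: [-3.138, -0.002, -3.113]
contact_force: [-0.8, -7.3, 4.2]
opening: 0.0098
```

```bash
python3 -m creep '[[[0,0.8,0,0,0,0,-1],[0,1.6,0,0,0,0,-1],[0,2.4,0,0,0,0,-1],[0,3.2,0,0,0,0,-1],[0,4,0,0,0,0,-1],[0,4.3,0,0,0,0,-1],[0,4.3,0,0,0,0,-1]]]'
python3 - <<'E'
from h import *
a=robot.read_camera("top")[:,:,::-1];b=robot.read_camera("scene")[:,:,::-1]
cv2.imwrite("pics/g1.png",np.vstack([cv2.resize(a[190:270,80:240],(600,300),interpolation=2),cv2.resize(b[150:230,290:450],(600,300),interpolation=2)]))
E
```

```text
time: 12.0
tool_pos: [0.4877, 0.3126, 0.0719]
tool_rot: [-3.139, -0.002, -3.113]
contact_force: [-1.8, 1.4, 3.6]
opening: 0.0097
```

View pics/g1.png

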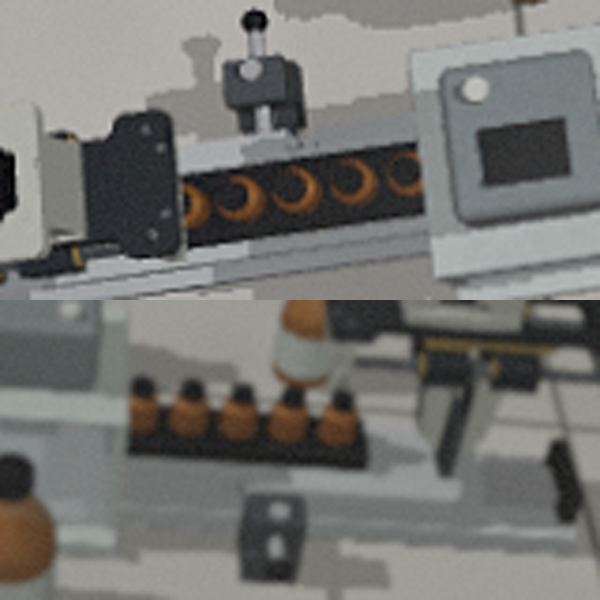

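```bash
python3 -m creep '[[[0,0.4,0,0,0,0,-1],[0,0.8,0,0,0,0,-1],[0,0.9,0,0,0,0,-1],[0,0.9,0,0,0,0,-1]]]'
python3 -m creep '[[[0,0.2,0,0,0,0,-1],[0,0.2,0,0,0,0,-1]]]'
python3 - <<'E'
from h import *
a=robot.read_camera("top")[:,:,::-1]
cv2.imwrite("pics/g2.png",cv2.resize(a[180:250,110:200],None,fx=8,fy=8,interpolation=2))
E
```

```text
time: 12.5
tool_pos: [0.4874, 0.3217, 0.0719]
tool_rot: [-3.139, -0.002, -3.113]
contact_force: [-1.5, -2.0, 3.6]
opening: 0.0099
time: 12.7
tool_pos: [0.4873, 0.3239, 0.0719]
tool_rot: [-3.14, -0.002, -3.113]
contact_force: [-1.6, -0.3, 3.3]
opening: 0.0098
```

View pics/g2.png

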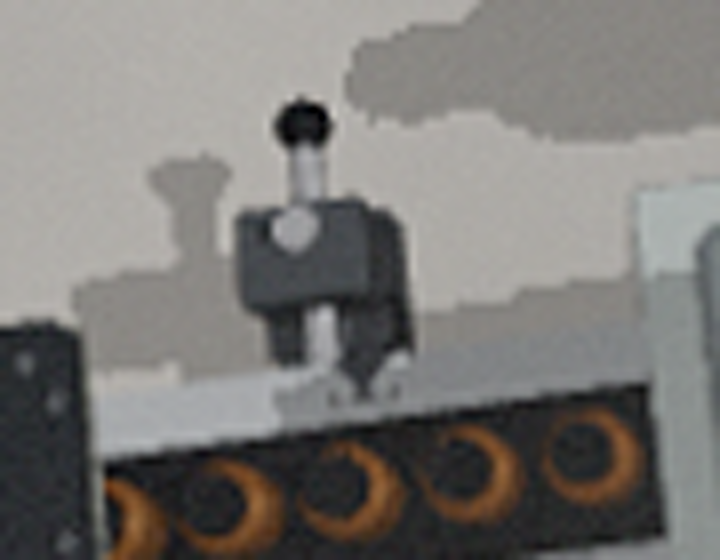

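```bash
for i in 1; do python3 -m creep '[[[0,0.2,0,0,0,0,-1],[0,0.2,0,0,0,0,-1]]]'; done
python3 -m creep '[[[0,0.2,0,0,0,0,-1],[0,0.2,0,0,0,0,-1]]]'
python3 -m creep '[[[0,0.15,0,0,0,0,-1],[0,0.15,0,0,0,0,-1]]]'
python3 - <<'E'
from h import *
a=robot.read_camera("top")[:,:,::-1]
cv2.imwrite("pics/g3.png",cv2.resize(a[180:250,110:200],None,fx=8,fy=8,interpolation=2))
E
```

```text
time: 12.95
tool_pos: [0.4872, 0.3266, 0.0719]
tool_rot: [-3.141, -0.002, -3.113]
contact_force: [-2.4, 2.6, 2.9]
opening: 0.01
time: 13.15
tool_pos: [0.4871, 0.3299, 0.0719]
tool_rot: [3.14, -0.001, -3.114]
contact_force: [-1.6, 6.1, 2.3]
opening: 0.0097
time: 13.35
tool_pos: [0.487, 0.3324, 0.072]
tool_rot: [3.139, -0.001, -3.113]
contact_force: [-2.7, 5.9, 1.5]
opening: 0.0099
```

View pics/g3.png

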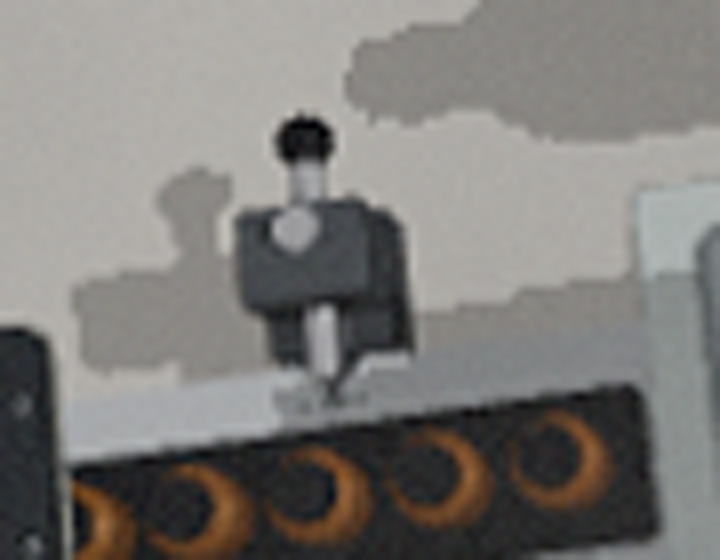

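```bash
python3 -m creep '[[[0,0.1,0,0,0,0,-1],[0,0.1,0,0,0,0,-1],[0,0.1,0,0,0,0,-1]]]'
python3 - <<'E'
from h import *
a=robot.read_camera("top")[:,:,::-1]
cv2.imwrite("pics/g4.png",cv2.resize(a[180:250,110:200],None,fx=8,fy=8,interpolation=2))
E
```

```text
time: 13.7
tool_pos: [0.487, 0.3336, 0.072]
tool_rot: [3.138, -0.001, -3.113]
contact_force: [-1.2, 3.6, 1.7]
opening: 0.0097
```

View pics/g4.png

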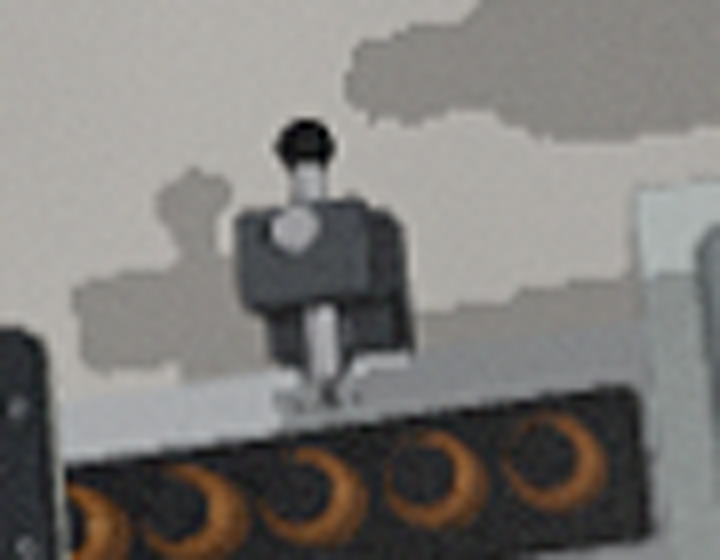

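```bash
python3 -m creep '[[[0,0.05,0,0,0,0,-1],[0,0.05,0,0,0,0,-0.8],[0,0.05,0,0,0,0,-0.6],[0,0.05,0,0,0,0,-0.4],[0,0.05,0,0,0,0,-0.2],[0,0.05,0,0,0,0,-0.1]]]'
python3 - <<'E'
from h import *
a=robot.read_camera("top")[:,:,::-1];b=robot.read_camera("scene")[:,:,::-1]
a=cv2.resize(a[180:250,110:200],None,fx=5,fy=5,interpolation=2); b=cv2.resize(b[160:215,360:440],None,fx=5,fy=5,interpolation=2)
c=np.zeros((350,850,3),np.uint8);c[:,:450]=a;c[:275,450:]=b;cv2.imwrite("pics/g5.png",c[:,:850][:, :800] if 0 else cv2.resize(c,(800,330)))
E
```

```text
time: 14.35
tool_pos: [0.487, 0.334, 0.0718]
tool_rot: [3.138, -0.001, -3.114]
contact_force: [-0.1, 0.5, -0.1]
opening: 0.0374
```

View pics/g5.png

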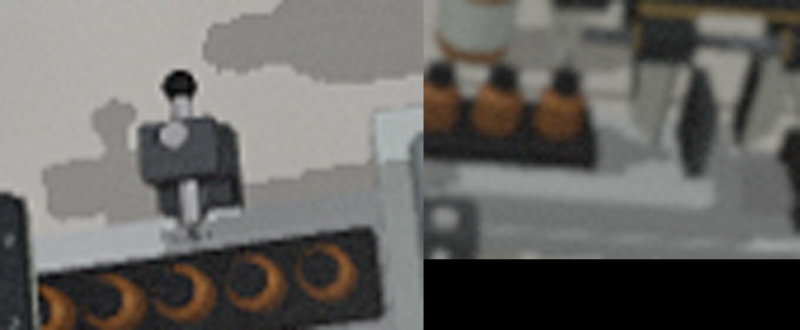

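The pin is in the notch and the bar stands free between the open fingers, at about (693,120). Lifting straight up.

```bash
python3 -m creep '[[[0,0,-1,0,0,0,-0.1],[0,0,-3,0,0,0,-0.1],[0,0,-6,0,0,0,-0.1],[0,0,-9,0,0,0,-0.1],[0,0,-12,0,0,0,-0.1],[0,0,-15,0,0,0,-0.1],[0,0,-17,0,0,0,-0.1]]]'
python3 -m creep '[[[0,4,0,0,0,0,-0.1],[0,8,0,0,0,0,-0.1],[0,10,0,0,0,0,-0.1],[0,10,0,0,0,0,-0.1],[0,10,0,0,0,0,-0.1]]]'
python3 - <<'E'
from h import *
a=robot.read_camera("top")[:,:,::-1];b=robot.read_camera("scene")[:,:,::-1]
cv2.imwrite("pics/h_t.png",a);cv2.imwrite("pics/h_s.png",b)
o=cv2.imread("pics/top0.png")
z=lambda i:cv2.resize(i[180:250,110:180],None,fx=5.7,fy=5.7,interpolation=2)
cv2.imwrite("pics/h1.png",np.hstack([z(o),z(a)]))
cv2.imwrite("pics/h2.png",np.hstack([cv2.resize(a,(400,300)),cv2.resize(b,(400,300))]))
# ball centroid: dark blob
def ball(i):
    g=cv2.cvtColor(i,6)[190:206,140:157]; m=np.clip(70-g.astype(float),0,None); ys,xs=np.mgrid[190:206,140:157]; return (m*xs).sum()/m.sum(),(m*ys).sum()/m.sum()
print(ball(o),ball(a)); 
for c in("scene","top"):
  for l in("bottle_a","beaker","mortar","clamp_ring"):
    for r in robot.look_for(c,l)[:3]: print(c,l,round(r["score"],2),toworld(c,r["centre"]).round(3))
E
```

```text
time: 15.15
tool_pos: [0.4876, 0.3338, 0.2452]
tool_rot: [3.137, 0.002, -3.113]
contact_force: [-0.1, 0.6, 0.2]
opening: 0.0415
time: 15.65
tool_pos: [0.4846, 0.4336, 0.2459]
tool_rot: [3.137, 0.003, -3.113]
contact_force: [-0.2, -0.1, 0.1]
opening: 0.0413
(np.float64(147.8198269079465), np.float64(197.5326514555468)) (np.float64(147.84674922600618), np.float64(197.54102167182663))
scene bottle_a 0.75 [0.647 0.039 0.073]
scene bottle_a 0.74 [0.367 0.232 0.058]
scene beaker 0.73 [ 0.639 -0.209  0.06 ]
scene mortar 0.78 [ 0.689 -0.102  0.039]
scene clamp_ring 0.75 [ 0.393 -0.122  0.009]
top bottle_a 0.92 [0.356 0.228 0.067]
top bottle_a 0.84 [0.364 0.026 0.092]
top bottle_a 0.56 [0.614 0.037 0.087]
top beaker 0.6 [ 0.632 -0.216  0.042]
top beaker 0.27 [0.49  0.043 0.04 ]
top mortar 0.74 [0.487 0.041 0.038]
top mortar 0.73 [ 0.714 -0.094  0.036]
top clamp_ring 0.86 [ 0.383 -0.121  0.013]
top clamp_ring 0.65 [0.488 0.23  0.049]
```

View pics/h1.png

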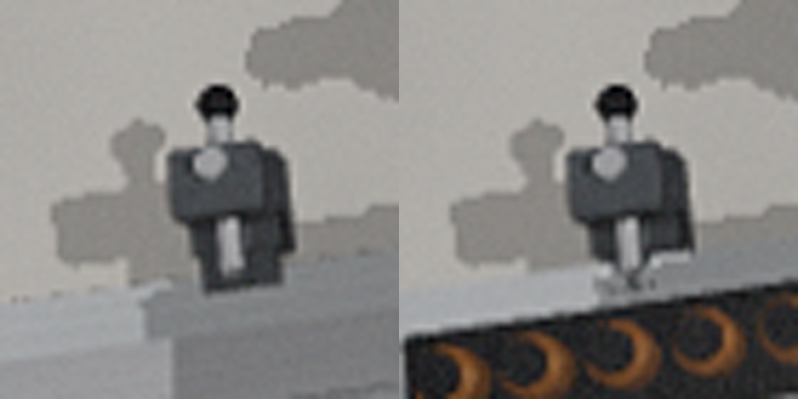

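View pics/h2.png

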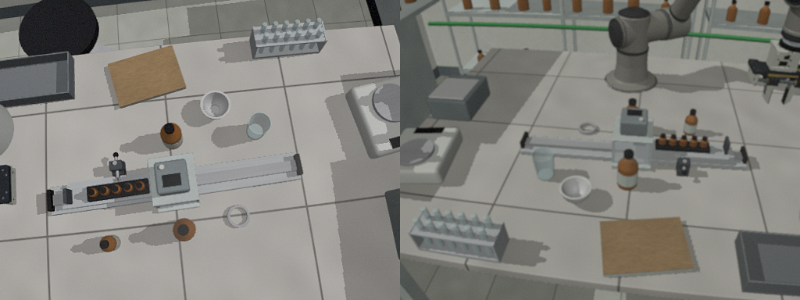

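The ball is back at its starting pixel (147.8,197.5), so the pin is fully out in the notch. The carrier is past the hood, the gripper is clear, and the bystanders are where they were.

```bash
python3 - <<'E'
from cell import robot
print(robot.hand_in())
E
```

```text
the job is handed in; nothing more can be done
None
```

The vial carrier is at the next station with the index pin fully out in its notch. It is released, and I handed the job in at about 16 s of the 64 s allowed.

I pushed the carrier by its tail fin until the cross bar was out on the +y side of the hood. Then I let go, took the carrier by the cross bar and pulled it in small steps until the pin dropped into the notch. After that I opened the gripper, lifted straight up and moved clear.

**Pin:** in the top view the black ball on its tail is back within 0.05 px of where it started. It had been clearly displaced while the pin rode on the carrier's edge.

**Grip and forces:** the gripper is open and clear of everything, and the wrist force is near zero. The contact forces printed after each move stayed under about 10 N.

**Bystanders:** every bottle, the beaker, the mortar and the clamp ring look unmoved in the pictures. The network positions agree with the first ones to about 6 mm, except the clamp ring in the scene camera. That one differs by 21 mm from a low-score first reading, but the top camera agrees to about 6 mm.

**Disagreements along the way:**
- The rail's yaw came out at 0.024 rad from the pictures and about 0.03 rad from the push itself.
- The cross bar's position differed by about 7 mm between the cameras and the arm, so I checked that it was centred between the fingers before closing.

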